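# Sheathe the dough scraper in its sloping bench dock

## Robot

A 6-joint arm with a two-finger parallel gripper is mounted at the origin on a cart in front of the work surface, level with it; the furniture and walls round the work are solid. World frame = base frame: x ahead of the robot, y to its left, z up, the work surface at z = 0. Lengths are in m, angles in degrees, forces in N, time in s.
With the tool pointing down it reaches from about 0.4 to 0.825 m from the base axis. Payload 7 kg.
Tool frame: the origin (TCP) lies on the centre line of the jaws, within the pads' length; the fingertips stand 8 mm ahead of it and the grasp point (between the pads) lies 11 mm behind it; z points along the fingers, y is the line along which they close (so a half turn about z gives the same grasp; the last joint's range is limited). The gripper opens to 88 mm and grips with 3 to 60 N. Pads are 19 mm wide; open, the fingers measure 130 mm over their backs; the gripper's body (78 mm by 193 mm) begins 47 mm behind the grasp point.
Start: joints at [93.341, 20.546, 0.682, 0, -70.136, -16.507], TCP at [0.154, 0.657, 0.235] pointing down, gripper open.
Joint ranges: [-176.03, 176.03], [-82.01, 121.73], [-58.28, 71.71], [-173.87, 95.51], [-174.79, -0.11], [-173.66, 173.66]. Speed limits (degrees/s): [136.94, 136.94, 172.46, 180, 180, 180].

## Interface

Orientations are given as [roll, pitch, yaw] about the fixed x, y, z axes, in that order (R = Rz(yaw) Ry(pitch) Rx(roll)).
In Python, from plant import r gives the robot as it stands.
- The arm moves only by the tool carry_out, never from a script. Its argument "targets" is a list of rows, each a list of 6 numbers: the shift along the tool's x, y, z scaled (see below), then the turn, a rotation vector about the tool's x, y, z scaled (see below). A call has 1 to 5 rows; each row shifts and turns the commanded pose from where the row before left it, along the tool's axes as they then stand; what a row does not reach is not made up. The controller multiplies each number of a shift by 0.5 m and each number of a turn by 60 degrees. A row lasts 1/8 s, in which the tool goes at most 62.5 mm and 10.7 degrees, less where a joint would pass 70% of its speed; a pose out of reach is approached as far as the arm can. A call with a number of a shift or a turn outside -1 to 1 is refused whole. A call with a gripper value outside its range is refused whole. "hand" is the opening, from 0 (shut) to 1 (fully open), set as the call begins (left out, the last holds). The fingers move at their own pace and stop on an object; "squeeze" is the grip in N (left out, the last holds). Time passes only in rows, so rows that do not move let the fingers close. It gives the time, the measured TCP pose, the force, the opening and the grip force at its end, in the units of the state.
- r.get_state(): the state, without advancing time (a new reading comes with each control period).
- r.capture(name): name is "scene" or "top" or "wrist"; returns the picture (420x560x3 uint8, red, green, blue); there is no depth.
- r.camera_info(name): a dict with "K" (3x3 intrinsics, pixels), "eye" and "attitude" of the camera in the world. Camera axes: x right, y down, z forward; pixel columns grow to the right and rows downward; lengths in m; the calibration is good to about 2 mm. A picture is of the moment at which its call begins: read the wrist's pose just before it. camera_info takes no time and is no camera call; for the wrist camera it gives the pose at the moment of the call.
- r.close_job(): hands the job in; it is judged then, once.
The state is a dict: "time_s": time; "joints": joint angles; "qd": joint speeds; "joint_torque": joint torques, N m; "tcp_pos": TCP position; "eef_rot": TCP orientation; "contact_force": force on the tool from outside, world axes, zero at the start; "moment": the same for the moment, N m; "gripper_width": finger opening in m; "gripper_force": force on a finger pad.
Only numpy, scipy, OpenCV 4.12 (cv2) and the standard library are available. Lean on these libraries where they do the work, as an engineer would, in place of code of your own. Each camera call takes 0.05 s, during which the arm holds its last target. There are 200 camera calls.

## Task

Put the dough scraper away: slide its steel blade into the blue sloping pocket of the bench dock, wood on the upper side, until the blade edge rests on the bottom of the pocket, then let go. Push it home gently, not with a blow or a hard shove, and leave the tea glass, the salt shaker and the mug standing where they are.

Things in the scene. Friction and masses are not known exactly. Their poses are not given: they have to be found in the camera images.
- dough_scraper: Dough scraper, flat steel blade and wooden bar grip, about 0.13 kg, starts flat on the worktop, wood on top. Origin: middle of underside. x points from blade edge to wood, y along the wood, z out of the side where the wood is. Blade: x -50 to 35 mm, y -70 to 70, z 0 to 2. Wood: x 22 to 50 (28 wide), y -72 to 72, z 2 to 24: 72 mm of blade stand free before the wood.
- blade_edge (a point): Middle of the scraper's leading blade edge (x -50, y 0, z +1 mm in the scraper's frame).
- wood_grip (a point): Middle of the scraper's wooden bar (x +36, y 0, z +13 mm in the scraper's frame). In a grasp across the 28 mm width one finger stands over the blade, between wood and pocket.
- scraper_dock: Fixed stand of the dock: beech board 130 x 170 x 12 mm with posts that carry the pocket. Origin: middle of the board's underside; z up; x is the way the blade goes, seen from above. It stands elsewhere and turned each time; the pocket's mouth faces roughly to the robot's left.
- pocket: Flat blue pocket, fixed on the stand. Origin: middle of its mouth, on its floor, 62 mm above the worktop. x runs down into it, 30 degrees below level; y across; z square out of its floor, 30 degrees from vertical. Inside: 144 mm wide (y +-72), 5 high (z 0 to 5), 70 deep (closed end at x 70). The top plate's outside is 9 mm above the floor, outside width 160 mm.
- mouth (a point): Same point as the pocket's origin. The floor plate goes on 20 mm before the mouth (pocket x -20 to 0) as a tongue to lay the blade on. The first 6 mm of the mouth flare, upward to about z 9 mm and some 2 mm to each side.
- pocket_end (a point): Middle of the pocket's closed end, on its floor (pocket x 70 mm). With the blade home the wood stands about 2 mm before the mouth, so a finger between them must leave earlier and the last stretch be pushed from behind the wood. Friction can hold the blade part way.
- tea_glass: Small waisted tea glass, 62 mm across, 83 mm high, loose; origin at the middle of its foot, z up. Leave it alone.
- salt_shaker: Salt shaker with a grey-white cap, 44 mm across, 90 mm high, loose; origin at the middle of its foot, z up. Leave it alone.
- mug: Green and white mug, 78 x 116 mm with its handle, 101 mm high, loose; origin at the middle of its underside, z up. Leave it alone.
Things that resemble listed ones, but are neither listed nor needed, are in the scene too. Of the things that look like the dough_scraper, the larger one is meant.

How it is judged (in metres and radians):
On the way:
1. the blade is at least 20 mm into the pocket, square to it (angle between the x axis of dough_scraper and the x axis of pocket, either way round below 0.08 rad and angle between the z axis of dough_scraper and the z axis of pocket, either way round below 0.08 rad and y of blade_edge in the frame of pocket between -0.005 and 0.005 m and z of blade_edge in the frame of pocket between -0.002 and 0.006 m and x of blade_edge in the frame of pocket above 0.02 m), for 0.1 s.
At the end, for the whole second after the job is handed in: The blade edge is within 4 mm of the pocket's closed end (at least 66 mm in), the blade lies in the pocket within 0.08 rad and 5 mm sideways of its middle, at rest; tea glass, salt shaker and mug stand upright (within 0.2 rad) within 20 mm of where they were (angle between the x axis of dough_scraper and the x axis of pocket, either way round below 0.08 rad and angle between the z axis of dough_scraper and the z axis of pocket, either way round below 0.08 rad and y of blade_edge in the frame of pocket between -0.005 and 0.005 m and z of blade_edge in the frame of pocket between -0.002 and 0.006 m and x of blade_edge in the frame of pocket above 0.066 m and linear speed of dough_scraper below 0.01 m/s and distance of each of tea_glass, salt_shaker, mug from where it was at the start of the episode below 0.02 m and angle between each of tea_glass, salt_shaker, mug's own z axis and vertical below 0.2 rad); the robot touches nothing.
It fails at once if the scraper is pressed against the dock with more than 40 N (contact force between dough_scraper and scraper_dock above 40 N).
It fails at once if the tea glass is shifted more than 30 mm or tipped (distance of tea_glass from where it was at the start of the episode above 0.03 m or angle between tea_glass's own z axis and vertical above 0.4 rad).
It fails at once if the salt shaker is shifted more than 30 mm or tipped (distance of salt_shaker from where it was at the start of the episode above 0.03 m or angle between salt_shaker's own z axis and vertical above 0.4 rad).
It fails at once if the mug is shifted more than 30 mm or tipped (distance of mug from where it was at the start of the episode above 0.03 m or angle between mug's own z axis and vertical above 0.4 rad).
It also fails if it takes over 58 s, if anything falls off the work surface, if the arm or the gripper's body presses on something with over 40 N, if the wrist force passes 120 N, or if a joint passes its speed limit or range.

## Working session

There is one attempt and no reset: what is moved stays moved. The work goes in short steps, Python scripts to look and compute and a tool call to move; the robot and the scene stay as the last step left them, time stands still between calls to the robot, and variables do not carry over. Pictures are saved under pics/ and viewed, at most 10 in all, crops included, and the job is handed in when it is done.

Besides the shell and the picture viewer there is one more tool, called after "Call:" by a JSON object that holds its "op" and its "data", one argument or row to a line. carry_out: Moves the arm, as the interface text tells. Its arguments: {"type":"object","properties":{"targets":{"type":"array","items":{"type":"array","items":{"type":"number","minimum":-1,"maximum":1}}},"hand":{"type":"number"},"squeeze":{"type":"number"}},"required":["targets"]}

```bash
mkdir -p pics; ls
python3 - <<'E'
from plant import r
import cv2
print(r.get_state())
for n in ("scene","top"):
    print(n,r.camera_info(n))
    cv2.imwrite(f"pics/{n}0.png",cv2.resize(r.capture(n)[:,:,::-1],(800,600),interpolation=cv2.INTER_CUBIC))
E
```

```text
pics
{'time_s': 0.0, 'joints': array([ 9.33417526e+01,  2.05922461e+01,  6.34305055e-01, -2.11747161e-02,
       -7.01339791e+01, -1.65065425e+01]), 'qd': array([-0.00148866, -0.10548785,  0.08857185,  0.06229626,  0.01975669,
       -0.00914333]), 'joint_torque': array([ 6.34057469e-04, -5.82718027e+01,  2.93066901e+01,  6.99789271e+00,
        7.08003514e-03, -1.44859014e-04]), 'tcp_pos': array([0.15364648, 0.65680477, 0.23361422]), 'eef_rot': array([ 1.79906212e+02, -7.03435591e-03, -1.31719958e+01]), 'contact_force': array([ 0.12411711, -0.49043446,  0.1145386 ]), 'moment': array([ 0.00650159, -0.00136462, -0.02528066]), 'gripper_force': 0.0, 'gripper_width': 0.08756741752288714}
scene {'K': array([[465.11477748,   0.        , 281.8009716 ],
       [  0.        , 465.11477748, 209.59656123],
       [  0.        ,   0.        ,   1.        ]]), 'eye': array([-0.34200113, -0.592168  ,  0.63039436]), 'attitude': array([-116.03979011,    0.30574525,  -56.77435697])}
top {'K': array([[539.41731553,   0.        , 275.834909  ],
       [  0.        , 539.41731553, 213.54548795],
       [  0.        ,   0.        ,   1.        ]]), 'eye': array([0.4451987 , 0.03052616, 1.81161154]), 'attitude': array([-1.74858235e+02, -4.64012845e-02, -9.01555651e+01])}
```

View pics/top0.png

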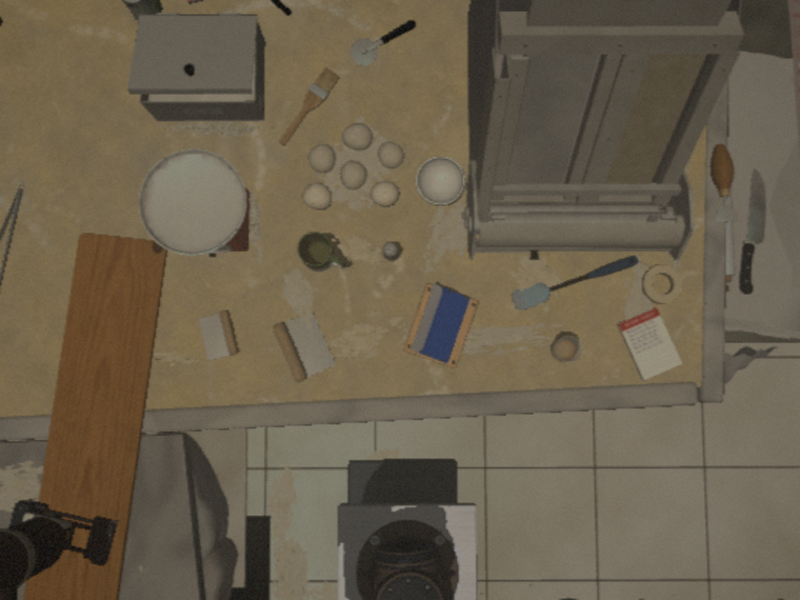

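View pics/scene0.png

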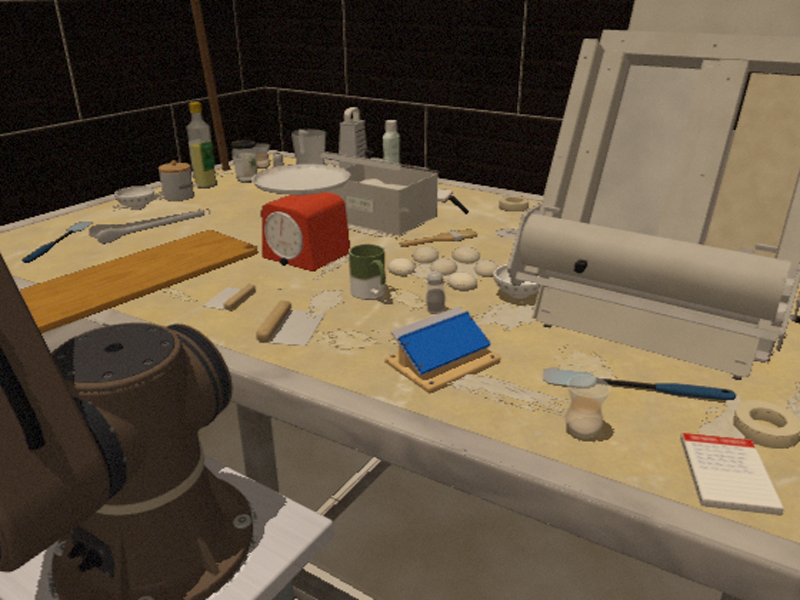

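The top view (800x600) shows two scraper-like things: a small one at (220,335) and a large one at (303,347). The larger one fits the task. Its wood is on the left (285,352) and its blade points right, towards the dock at (443,322). The glass is at (565,347), the mug at (320,250) and the salt shaker at (392,250). I'll enlarge this to confirm and measure.

```bash
cat > h.py <<'E'
import numpy as np, cv2
from scipy.spatial.transform import Rotation as Ro
from plant import r
def cam(n):
    c=r.camera_info(n); return c["K"],np.array(c["eye"]),Ro.from_euler("xyz",c["attitude"],degrees=True).as_matrix()
def pix2w(c,uv,z):
    K,e,R=c; d=R@np.linalg.inv(K)@np.array([*uv,1.]); return e+d*(z-e[2])/d[2]
def w2pix(c,p):
    K,e,R=c; q=K@(R.T@(np.asarray(p,float)-e)); return q[:2]/q[2]
def pose():
    s=r.get_state(); return np.array(s["tcp_pos"]),Ro.from_euler("xyz",s["eef_rot"],degrees=True)
def go(p,R,frm=None):
    """shift (scaled) and turn (scaled) in the tool frame from frm (or measured)"""
    p0,R0=frm or pose()
    return (R0.inv().apply(np.asarray(p)-p0)/0.5).round(4),((R0.inv()*R).as_rotvec(degrees=True)/60).round(4)
E
python3 - <<'E'
from h import *
im=r.capture("top")[:,:,::-1]
cv2.imwrite("pics/topc.png",cv2.resize(im[190:280,130:346],None,fx=3.7,fy=3.7,interpolation=cv2.INTER_CUBIC))
c=cam("top")
for n,uv,z in [("wood",(285,352),.024),("bladeEdge",(318,345),.002),("dock",(443,322),.06),("glass",(565,347),.08),("mug",(318,250),.1),("salt",(392,250),.09)]:
    print(n,pix2w(c,np.array(uv)*.7,z).round(3))
E
```

```text
wood [0.498 0.282 0.024]
bladeEdge [0.514 0.207 0.002]
dock [ 0.564 -0.083  0.06 ]
glass [ 0.505 -0.355  0.08 ]
mug [0.724 0.199 0.1  ]
salt [0.725 0.033 0.09 ]
```

View pics/topc.png

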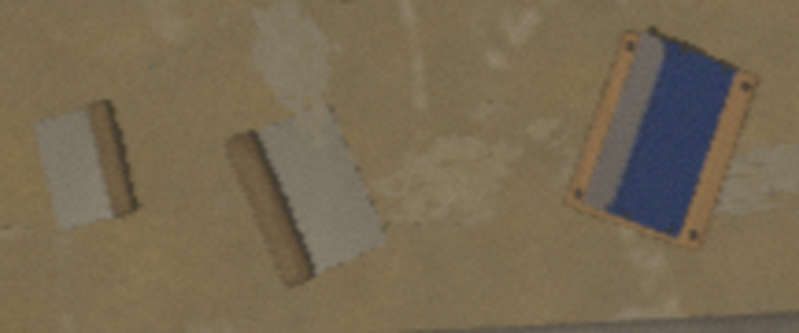

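The crop confirms it. The large scraper is centred at crop (305,195) and its wood measures about 144 mm. The other one, at (85,165), is clearly smaller. Next I'll bring the wrist camera over it.

Run:
```python
from h import *
K,e,R=cam("wrist"); p,Rt=pose()
print("cam in tool",Rt.inv().apply(e-p).round(4)); print((Rt.as_matrix().T@R).round(3)); print(K[0])
T=Ro.from_euler("xyz",[180,0,21.4],degrees=True)
s,t=go([.50,.245,.235],T); print(s,t,s/9)
```

```text
cam in tool [ 0.0778  0.0008 -0.1509]
[[-0.    -0.959 -0.284]
 [ 1.    -0.    -0.001]
 [ 0.001 -0.284  0.959]]
[374.58948261   0.         285.95586231]
[ 0.8621  0.6443 -0.0014] [ 1.200e-03  2.000e-04 -5.762e-01] [ 0.09578889  0.07158889 -0.00015556]
```

Call:
{"op": "carry_out", "data": {
  "targets": [
    [0.096,0.0716,0,0,0,0],
    [0.096,0.0716,0,0,0,0],
    [0.096,0.0716,0,0,0,0],
    [0.096,0.0716,0,0,0,0],
    [0.096,0.0716,0,0,0,0]
  ],
  "hand": 1
}}

```text
time_s: 0.78
tcp_pos: [0.3475, 0.4266, 0.2346]
eef_rot: [-180.0, -0.0, -13.1]
contact_force: [1.1, 0.4, 0.1]
gripper_width: 0.0879
gripper_force: 0.0
```

Call:
{"op": "carry_out", "data": {
  "targets": [
    [0.096,0.0716,0,0,0,0],
    [0.096,0.0716,0,0,0,0],
    [0.096,0.0716,0,0,0,0],
    [0.096,0.0716,0,0,0,0],
    [0,0,0,0,0,-0.144]
  ]
}}

```text
time_s: 1.4
tcp_pos: [0.5028, 0.2417, 0.2341]
eef_rot: [179.9, 0.0, -4.7]
contact_force: [0.3, 0.8, -1.2]
gripper_width: 0.0877
gripper_force: 0.0
```

Call:
{"op": "carry_out", "data": {
  "targets": [
    [0,0,0,0,0,-0.144],
    [0,0,0,0,0,-0.144],
    [0,0,0,0,0,-0.144],
    [0,0,0,0,0,0],
    [0,0,0,0,0,0]
  ]
}}

```text
time_s: 2.02
tcp_pos: [0.5009, 0.2451, 0.2345]
eef_rot: [180.0, 0.0, 21.2]
contact_force: [-0.6, -0.4, 0.0]
gripper_width: 0.0873
gripper_force: 0.0
```

Run:
```python
from h import *
import pickle
c=cam("wrist"); im=r.capture("wrist")[:,:,::-1]; pickle.dump((c,pose()[0],pose()[1].as_matrix()),open("w1.pkl","wb"))
print(pose()[0],r.get_state()["eef_rot"],r.get_state()["joints"])
cv2.imwrite("pics/w1.png",cv2.resize(im,(800,600),interpolation=cv2.INTER_CUBIC))
```

```text
[0.50094831 0.24512164 0.2344728 ] [1.79998841e+02 9.14374064e-03 2.12411313e+01] [ 4.61864970e+01  9.54718504e+00 -1.43150537e+01 -3.06706281e-03
 -6.61465410e+01  6.50558749e+01]
```

View pics/w1.png

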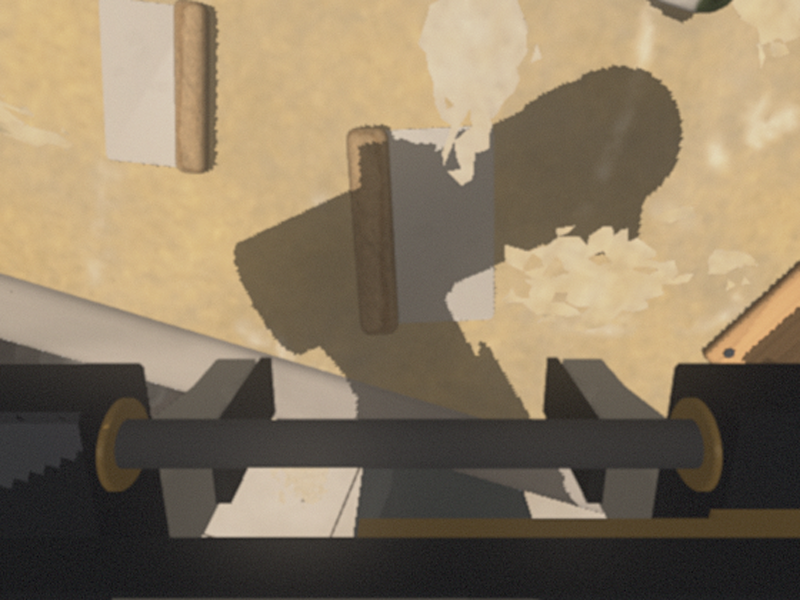

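The wrist picture shows the large scraper. Its blade edge runs from (491,126) to (494,320) and its wood from top (348–388,127) to bottom (362–397,332). The small one is at (160,85), outside the work area.

Run:
```python
from h import *
import pickle
c,p0,R0=pickle.load(open("w1.pkl","rb")); f=lambda u,z:pix2w(c,np.array(u)*.7,z)
a,b=f((491,126),.002),f((494,320),.002)
wl1,wl2,wr1,wr2=f((348,128),.024),f((362,333),.024),f((388,127),.024),f((397,331),.024)
print("edge len",np.linalg.norm(a-b),"wood len",np.linalg.norm(wl1-wl2),np.linalg.norm(wr1-wr2),"width",np.linalg.norm(wl1-wr1),np.linalg.norm(wl2-wr2))
for q in((a,b),(wl1,wl2),(wr1,wr2)):
    d=q[0]-q[1]; print("y dir yaw",np.degrees(np.arctan2(d[1],d[0])).round(1),"mid",((q[0]+q[1])/2).round(4))
w=(wl1+wl2+wr1+wr2)/4; e=(a+b)/2; d=w-e; print("wood mid",w.round(4),"edge mid",e.round(4),"dist (86)",np.linalg.norm(d[:2]),"yaw of fwd",np.degrees(np.arctan2(-d[1],-d[0])))
```

```text
edge len 0.14024214655829723 wood len 0.1407521592866724 0.13980510597440413 width 0.02578946926951505 0.025220936730966405
y dir yaw 24.6 mid [0.5368 0.1932 0.002 ]
y dir yaw 23.4 mid [0.5    0.2827 0.024 ]
y dir yaw 23.2 mid [0.5102 0.2593 0.024 ]
wood mid [0.5051 0.271  0.024 ] edge mid [0.5368 0.1932 0.002 ] dist (86) 0.08398132230038147 yaw of fwd -67.83133252329318
```

Call:
{"op": "carry_out", "data": {
  "targets": [
    [0.0242,-0.0453,0,0,0,0],
    [0,0,0.11,0,0,-0.035],
    [0,0,0.11,0,0,0],
    [0,0,0.11,0,0,0],
    [0,0,0,0,0,0]
  ]
}}

```text
time_s: 2.7
tcp_pos: [0.5018, 0.2692, 0.0658]
eef_rot: [179.8, 0.5, 23.4]
contact_force: [-0.5, -0.8, 0.4]
gripper_width: 0.0875
gripper_force: 0.0
```

Run:
```python
from h import *
s=r.get_state();print(s["contact_force"],s["eef_rot"],s["tcp_pos"])
print(go([.504,.2706,.014],Ro.from_euler("xyz",[180,0,23.3],degrees=True)))
```

```text
[-0.49968648 -0.8314151   0.43381238] [179.82565583   0.45523861  23.43372116] [0.50184158 0.26922931 0.06577992]
(array([ 0.0059, -0.0011,  0.1035]), array([0.0029, 0.0076, 0.0022]))
```

Call:
{"op": "carry_out", "data": {
  "targets": [
    [0,0,0.05,0,0,0],
    [0,0,0.03,0,0,0],
    [0,0,0,0,0,0],
    [0,0,0,0,0,0]
  ]
}}

```text
time_s: 3.2
tcp_pos: [0.5047, 0.2713, 0.0309]
eef_rot: [-180.0, -0.1, 23.5]
contact_force: [0.1, -0.3, -0.0]
gripper_width: 0.0876
gripper_force: 0.0
```

Run:
```python
from h import *
s=r.get_state();print(s["contact_force"],s["eef_rot"],s["tcp_pos"])
print(go([.504,.2706,.014],Ro.from_euler("xyz",[180,0,23.3],degrees=True)))
```

```text
[ 0.06060616 -0.31618978 -0.01793879] [-1.79974848e+02 -9.75590383e-02  2.35096139e+01] [0.5047217  0.27131418 0.0309114 ]
(array([-0.002 ,  0.0007,  0.0338]), array([-0.0004, -0.0016,  0.0035]))
```

Call:
{"op": "carry_out", "data": {
  "targets": [
    [-0.001,0,0.02,0,0,0],
    [0,0,0.0125,0,0,0],
    [0,0,0,0,0,0],
    [0,0,0,0,0,0]
  ]
}}

```text
time_s: 3.7
tcp_pos: [0.5036, 0.2704, 0.0133]
eef_rot: [180.0, 0.0, 23.5]
contact_force: [0.0, -0.2, 0.2]
gripper_width: 0.0877
gripper_force: 0.0
```

Call:
{"op": "carry_out", "data": {
  "targets": [
    [0,0,0,0,0,0],
    [0,0,0,0,0,0],
    [0,0,0,0,0,0],
    [0,0,0,0,0,0],
    [0,0,0,0,0,0]
  ],
  "hand": 0,
  "squeeze": 35
}}

```text
time_s: 4.32
tcp_pos: [0.5036, 0.2704, 0.0133]
eef_rot: [-180.0, -0.0, 23.5]
contact_force: [0.9, -0.2, 0.7]
gripper_width: 0.0433
gripper_force: 0.0
```

Call:
{"op": "carry_out", "data": {
  "targets": [
    [0,0,0,0,0,0],
    [0,0,0,0,0,0],
    [0,0,0,0,0,0],
    [0,0,0,0,0,0]
  ]
}}

```text
time_s: 4.82
tcp_pos: [0.5036, 0.2705, 0.0133]
eef_rot: [-180.0, -0.0, 23.5]
contact_force: [0.1, 1.1, 0.2]
gripper_width: 0.0269
gripper_force: 35.0
```

Call:
{"op": "carry_out", "data": {
  "targets": [
    [0,0,-0.04,0,0,0],
    [0,0,-0.1,0,0,0],
    [0,0,-0.1,0,0,0],
    [0,0,-0.1,0,0,0],
    [0,0,-0.1,0,0,0]
  ]
}}

```text
time_s: 5.45
tcp_pos: [0.5031, 0.27, 0.2349]
eef_rot: [-180.0, 0.0, 23.5]
contact_force: [1.2, 1.1, -1.6]
gripper_width: 0.0267
gripper_force: 35.0
```

Call:
{"op": "carry_out", "data": {
  "targets": [
    [-0.048,0.0936,0,0,0,0],
    [-0.048,0.0936,0,0,0,0],
    [-0.048,0.0936,0,0,0,0],
    [-0.048,0.0936,0,0,0,0],
    [0,0,0,0,0,0.1517]
  ]
}}

```text
time_s: 6.08
tcp_pos: [0.4891, 0.0574, 0.2333]
eef_rot: [180.0, 0.0, 14.1]
contact_force: [0.1, 0.0, -1.3]
gripper_width: 0.0272
gripper_force: 35.0
```

Call:
{"op": "carry_out", "data": {
  "targets": [
    [0,0,0,0,0,0.1517],
    [0,0,0,0,0,0.1517],
    [0,0,0,0,0,0.1517],
    [0,0,0,0,0,0.1517],
    [0,0,0,0,0,0]
  ]
}}

```text
time_s: 6.7
tcp_pos: [0.4898, 0.0603, 0.2331]
eef_rot: [180.0, 0.0, -22.0]
contact_force: [0.1, 0.7, -0.5]
gripper_width: 0.0268
gripper_force: 35.0
```

Call:
{"op": "carry_out", "data": {
  "targets": [
    [0,0,0,0,0,0],
    [0,0,0,0,0,0]
  ]
}}

```text
time_s: 6.95
tcp_pos: [0.4901, 0.0604, 0.2333]
eef_rot: [180.0, 0.0, -21.9]
contact_force: [-0.1, 0.0, -0.6]
gripper_width: 0.0272
gripper_force: 35.0
```

Run:
```python
from h import *
import pickle
c=cam("wrist"); im=r.capture("wrist")[:,:,::-1]; pickle.dump((c,pose()[0],pose()[1].as_matrix()),open("w2.pkl","wb"))
print(pose()[0],r.get_state()["eef_rot"],r.get_state()["joints"])
cv2.imwrite("pics/w2.png",cv2.resize(im,(800,600),interpolation=cv2.INTER_CUBIC))
```

```text
[0.49009773 0.06043382 0.2332929 ] [ 1.79999071e+02  2.76391547e-03 -2.19317690e+01] [ 2.98838637e+01  3.33076458e+00 -2.16854205e+01 -1.76373258e-03
 -6.49862536e+01  3.81851131e+01]
```

View pics/w2.png

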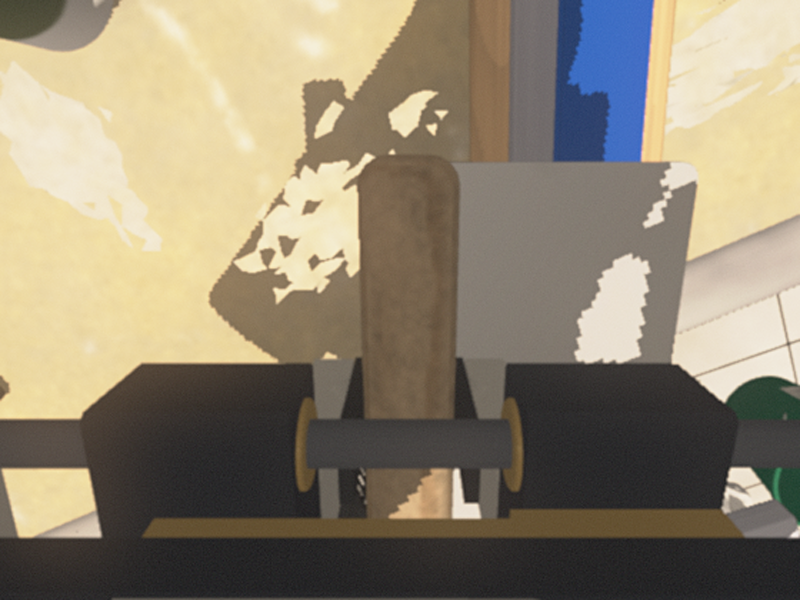

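The dock is partly hidden behind the held blade: its tongue is at columns 510–555 and the pocket at 555–650, in the top rows. I'll pass beyond it so that it shows unobstructed on the left of the picture.

Call:
{"op": "carry_out", "data": {
  "targets": [
    [0.03,0.115,0,0,0,0],
    [0.03,0.115,0,0,0,0],
    [0.03,0.115,0,0,0,0],
    [0.03,0.115,0,0,0,0],
    [0,0,0,0,0,0]
  ]
}}

```text
time_s: 7.62
tcp_pos: [0.4585, -0.1786, 0.2331]
eef_rot: [180.0, 0.0, -22.3]
contact_force: [0.8, -0.2, -1.5]
gripper_width: 0.0271
gripper_force: 35.0
```

Call:
{"op": "carry_out", "data": {
  "targets": [
    [0,0,0,0,0,0],
    [0,0,0,0,0,0]
  ]
}}

```text
time_s: 7.88
tcp_pos: [0.4598, -0.1743, 0.2333]
eef_rot: [-180.0, -0.0, -21.9]
contact_force: [0.6, 1.0, -0.7]
gripper_width: 0.0268
gripper_force: 35.0
```

Run:
```python
from h import *
import pickle
c2,p,R=pickle.load(open("w2.pkl","rb"))
for uv in [(475,163),(560,162),(640,163),(693,180),(690,215),(683,280),(676,340)]:
    print(uv,(R.T@(pix2w(c2,np.array(uv)*.7,p[2]-.0115)-p)).round(4))
for uv in [(400,157)]: print("wood top",(R.T@(pix2w(c2,np.array(uv)*.7,p[2]+.0105)-p)).round(4))
c=cam("wrist"); im=r.capture("wrist")[:,:,::-1]; pickle.dump((c,pose()[0],pose()[1].as_matrix()),open("w3.pkl","wb"))
print(pose()[0],r.get_state()["eef_rot"],r.get_state()["joints"])
cv2.imwrite("pics/w3raw.png",im)
cv2.imwrite("pics/w3.png",cv2.resize(im,(800,600),interpolation=cv2.INTER_CUBIC))
```

```text
(475, 163) [0.0706 0.0201 0.0115]
(560, 162) [0.0709 0.0451 0.0115]
(640, 163) [0.0706 0.0687 0.0115]
(693, 180) [0.0657 0.085  0.0115]
(690, 215) [0.0553 0.0857 0.0115]
(683, 280) [0.0349 0.0865 0.0115]
(676, 340) [0.0148 0.0872 0.0115]
wood top [ 0.073  -0.0017 -0.0105]
[ 0.4599066  -0.17420687  0.2333735 ] [-1.79992064e+02 -8.86126003e-03 -2.18959228e+01] [ 2.20547946e+00  3.11620950e+00 -2.19053353e+01 -4.00153971e-03
 -6.49671258e+01  6.59002912e+01]
```

View pics/w3.png

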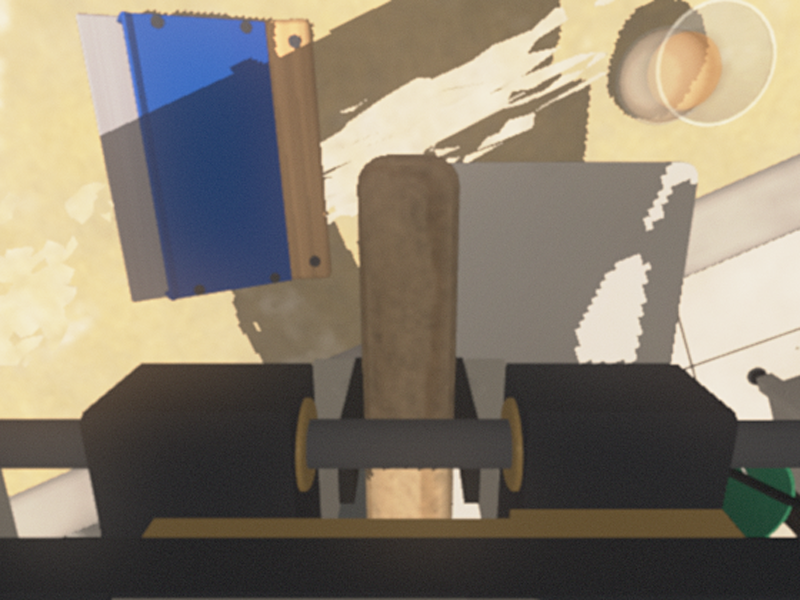

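The picture shows the dock clearly: the tongue at (80,14)–(135,300), the pocket's mouth line at (122,14)–(170,298), and the far end of the top plate at (267,20)–(290,278). The tea glass is at upper right. I'll enlarge the dock and the blade edge.

Run:
```python
import cv2,numpy as np
im=cv2.imread("pics/w3raw.png")
a=cv2.resize(im[5:215,50:235],None,fx=2.8,fy=2.8,interpolation=cv2.INTER_CUBIC)
b=cv2.resize(im[105:260,440:500],(240,588),interpolation=cv2.INTER_CUBIC) # fx 4, fy 588/155
cv2.imwrite("pics/w3c.png",np.hstack([a,b])); print(a.shape,b.shape)
```

```text
(588, 518, 3) (588, 240, 3)
```

View pics/w3c.png

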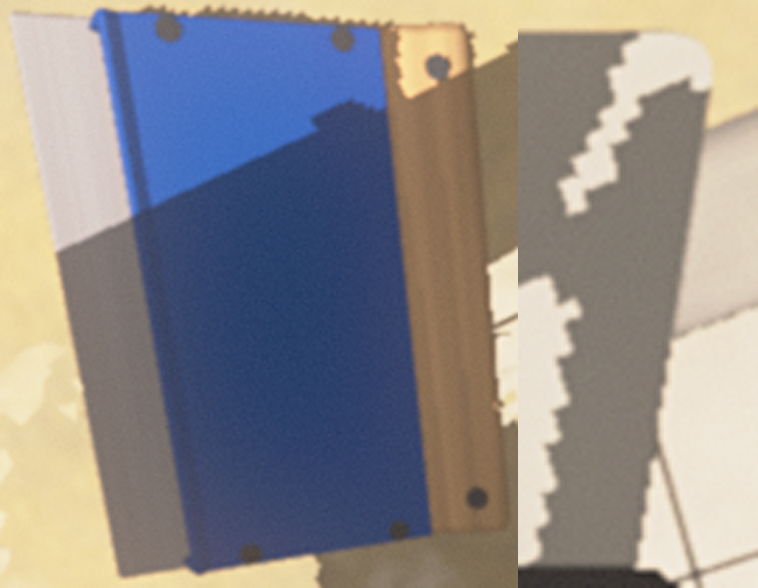

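```bash
cat > fit.py <<'E'
from h import *
import pickle
from scipy.optimize import least_squares
def PR(yaw): # pocket axes as columns
    h=np.array([np.cos(yaw),np.sin(yaw),0]); Z=np.array([0,0,1.]); x=np.cos(np.pi/6)*h-.5*Z; z=.5*h+np.cos(np.pi/6)*Z
    return np.c_[x,np.cross(z,x),z]
def fit(c,raw):
    def mod(v): 
        o=np.array([v[0],v[1],.062]);W,t=v[3],v[4]
        P=[(-.02,-W,0),(-.02,W,0),(0,-.082,.009),(0,.082,.009),(.07+t,-.08,.009),(.07+t,.08,.009)]
        return np.array([w2pix(c,o+PR(v[2])@np.array(p)) for p in P])
    f=least_squares(lambda v:(mod(v)-raw).ravel(),[.57,-.05,np.radians(-112),.08,.003],x_scale=[.01,.01,.01,.01,.01])
    return f.x,(mod(f.x)-raw).round(2)
E
python3 - <<'E'
from fit import *
c,p,R=pickle.load(open("w3.pkl","rb"))
cr=np.array([(11,12),(120,576),(93,15),(190,567),(382,25),(431,533)])/2.8+[50,5]
# y of pocket: z x x ; find which image end is -y by trying both
for order in ([0,1,2,3,4,5],[1,0,3,2,5,4]):
    v,res=fit(c,cr[order]); print(v[:2].round(4),np.degrees(v[2]).round(2),v[3:].round(4)); print(res.tolist())
for uv in [(488.5,128.7),(480.75,184.1),(475,223.6),(469.5,253.9)]: print((R.T@(pix2w(c,uv,p[2]-.0115)-p)).round(4))
for uv in [(360,180),(365,500),(458,180),(452,500)]: print("wood",(R.T@(pix2w(c,np.array(uv)*.7,p[2]+.0105)-p)).round(4))
E
```

```text
[ 0.577  -0.0449] -290.96 [ 0.0804 -0.1907]
[[34.75, -0.83], [26.52, 1.94], [-22.18, -3.05], [-21.86, 6.54], [-9.46, -29.06], [-4.88, 38.94]]
[ 0.5747 -0.0543] -109.82 [0.0793 0.0081]
[[-0.52, 0.29], [-0.38, 0.21], [0.93, 4.79], [-0.0, -5.31], [0.55, 0.65], [-0.45, 1.09]]
[0.0645 0.0868 0.0115]
[0.0403 0.0871 0.0115]
[0.0218 0.0872 0.0115]
[0.0068 0.0867 0.0115]
wood [ 0.0673 -0.0118 -0.0105]
wood [-0.0294 -0.0128 -0.0105]
wood [ 0.0673  0.0134 -0.0105]
wood [-0.0294  0.014  -0.0105]
```

The fit is good: the tongue and far-end residuals are below 1.1 px. It puts the mouth at (0.575, -0.054, 0.062) with insertion heading -109.8°. The blade sits square in the hand, with its edge 86.8 mm ahead of the TCP against the expected 86. Next I'll work out the pre-insertion pose.

```bash
cat >> fit.py <<'E'
E_T=np.array([.0007,.0867,.0125])   # blade_edge in tool frame
O=np.array([.5747,-.0543,.062]); YAW=np.radians(-109.8)
def want(X,Y=0.,zb=.0015,tilt=0.):
    P=PR(YAW); R=np.c_[P[:,1],P[:,0],-P[:,2]]; Rt=Ro.from_matrix(R)
    return O+P@np.array([X,Y,zb+.001])-R@E_T, Rt
def edge():
    p,R=pose(); P=PR(YAW); e=P.T@(p+R.apply(E_T)-O); Rr=P.T@R.as_matrix()
    Rw=np.c_[P[:,1],P[:,0],-P[:,2]]
    return (e*1000).round(2), (Ro.from_matrix(Rw.T@R.as_matrix())).as_rotvec(degrees=True).round(2)
E
python3 - <<'E'
from fit import *
t,R=want(-.04,0,.02); print(t)
p0,R0=pose(); s,w=go(t,R); print(s,w)
E
```

```text
[0.60553568 0.0334159  0.15436185]
[ 0.1154 -0.4939  0.1581] [ 0.4998 -0.0093 -0.0341]
```

Call:
{"op": "carry_out", "data": {
  "targets": [
    [0.023,-0.0988,0,0,0,0],
    [0.023,-0.0988,0,0,0,0],
    [0.023,-0.0988,0,0,0,0],
    [0.023,-0.0988,0,0,0,0],
    [0.023,-0.0988,0,0,0,0]
  ]
}}

```text
time_s: 8.55
tcp_pos: [0.6062, 0.0353, 0.2334]
eef_rot: [-180.0, -0.0, -21.9]
contact_force: [0.5, -0.2, -0.9]
gripper_width: 0.0274
gripper_force: 35.0
```

Call:
{"op": "carry_out", "data": {
  "targets": [
    [0,0,0,0.125,0,-0.009],
    [0,0,0,0.125,0,-0.009],
    [0,0,0,0.125,0,-0.008],
    [0,0,0,0.125,0,-0.008],
    [0,0,0,0,0,0]
  ]
}}

```text
time_s: 9.18
tcp_pos: [0.6052, 0.0314, 0.2329]
eef_rot: [-150.0, -0.4, -20.2]
contact_force: [-0.3, -1.0, -0.2]
gripper_width: 0.0266
gripper_force: 35.0
```

Call:
{"op": "carry_out", "data": {
  "targets": [
    [0,0,0,0,0,0],
    [0,0,0,0,0,0]
  ]
}}

```text
time_s: 9.43
tcp_pos: [0.6054, 0.0334, 0.2334]
eef_rot: [-150.1, -0.5, -19.9]
contact_force: [0.3, -0.2, -1.0]
gripper_width: 0.0274
gripper_force: 35.0
```

Run:
```python
from fit import *
print(edge(), pose()[0], r.get_state()["joints"].round(1)); t,R=want(-.04,0,.02); print(go(t,R))
```

```text
(array([-79.43,   0.23,  89.62]), array([-0.09,  0.51, -0.14])) [0.60542749 0.03336868 0.23339119] [  2.7  11.6  -6.1 -30.8 -63.1  79.4]
(array([-0.0012,  0.0787,  0.1371]), array([ 0.0014, -0.0086,  0.0023]))
```

Call:
{"op": "carry_out", "data": {
  "targets": [
    [0,0.0262,0.0457,0.0014,-0.0086,0.0023],
    [0,0.0262,0.0457,0,0,0],
    [0,0.0262,0.0457,0,0,0],
    [0,0,0,0,0,0],
    [0,0,0,0,0,0]
  ]
}}

```text
time_s: 10.05
tcp_pos: [0.6061, 0.0326, 0.1546]
eef_rot: [-149.9, -0.0, -19.9]
contact_force: [1.1, 0.6, -0.4]
gripper_width: 0.0267
gripper_force: 35.0
```

Run:
```python
from fit import *
print(edge())
c=cam("wrist"); im=r.capture("wrist")[:,:,::-1]; pickle.dump((c,pose()[0],pose()[1].as_matrix()),open("w4.pkl","wb"))
cv2.imwrite("pics/w4raw.png",im)
# predicted pixels (800 scale) of pocket points
P=PR(YAW)
for q in [(-.02,.0793,0),(-.02,-.0793,0),(0,.0776,.009),(0,-.0776,.009)]: print(q,(w2pix(c,O+P@np.array(q))/.7).round(1))
cv2.imwrite("pics/w4.png",cv2.resize(im,(800,600),interpolation=cv2.INTER_CUBIC))
```

```text
(array([-39.64,   0.7 ,  21.37]), array([0.05, 0.04, 0.07]))
(-0.02, 0.0793, 0) [729.8 132.5]
(-0.02, -0.0793, 0) [665.5 532.6]
(0, 0.0776, 0.009) [808.9 137.8]
(0, -0.0776, 0.009) [726.8 545. ]
```

View pics/w4.png

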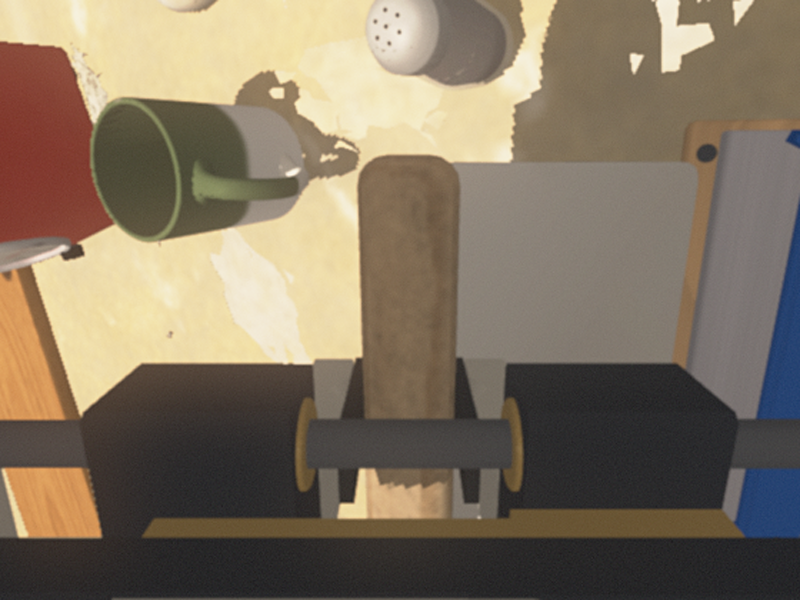

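The picture shows the blade edge at columns 697 to 673 and the tongue's corner near (722,131). The fit predicted (730,132). I'll measure the two edges numerically, since the view is clean.

Run:
```python
from fit import *
im=cv2.imread("pics/w4raw.png"); c,p,R=pickle.load(open("w4.pkl","rb"))
hsv=cv2.cvtColor(cv2.GaussianBlur(im,(3,3),0),cv2.COLOR_BGR2HSV); S=hsv[:,:,1].astype(int)
for row in (92,100,115,130,150,170,190,210,230,245): print(row,[int(x) for x in S[row,464:560:3]])
print("col505-520 rows 84-100"); 
for row in range(84,100): print(row,[int(x) for x in S[row,500:550:5]])
```

```text
92 [75, 75, 76, 76, 75, 90, 107, 109, 109, 109, 108, 108, 108, 109, 66, 34, 30, 27, 28, 29, 28, 28, 28, 26, 28, 28, 28, 27, 24, 21, 98, 154]
100 [71, 71, 73, 77, 77, 100, 108, 108, 109, 103, 95, 96, 108, 78, 18, 20, 16, 18, 20, 20, 18, 18, 20, 20, 18, 18, 18, 18, 18, 14, 92, 162]
115 [38, 34, 34, 36, 35, 35, 44, 79, 110, 110, 107, 109, 100, 18, 19, 19, 18, 18, 18, 20, 20, 20, 20, 20, 18, 20, 18, 20, 17, 20, 20, 18]
130 [34, 36, 38, 35, 37, 36, 35, 35, 73, 110, 107, 106, 34, 15, 19, 20, 20, 16, 18, 20, 20, 20, 18, 18, 18, 18, 16, 19, 19, 18, 18, 19]
150 [35, 37, 35, 36, 36, 35, 35, 74, 109, 108, 107, 32, 17, 17, 18, 16, 16, 18, 18, 20, 20, 20, 20, 16, 18, 19, 19, 18, 16, 18, 19, 56]
170 [33, 35, 33, 35, 31, 33, 72, 108, 109, 105, 29, 19, 17, 18, 18, 18, 20, 18, 22, 18, 18, 18, 18, 21, 19, 19, 18, 18, 19, 17, 120, 168]
190 [35, 33, 33, 35, 33, 73, 108, 110, 105, 29, 19, 19, 19, 19, 19, 16, 20, 18, 18, 18, 18, 18, 19, 19, 16, 16, 18, 19, 7, 160, 172, 168]
210 [33, 37, 37, 35, 68, 108, 107, 102, 27, 19, 19, 19, 19, 18, 16, 18, 18, 18, 18, 20, 20, 19, 16, 19, 20, 17, 21, 44, 168, 171, 167
[... 387 characters left out ...]
8, 108, 109, 109, 109, 112, 112]
86 [110, 108, 109, 111, 110, 109, 111, 110, 111, 112]
87 [108, 110, 110, 112, 110, 109, 110, 110, 110, 112]
88 [109, 110, 111, 110, 110, 111, 111, 110, 112, 112]
89 [109, 110, 107, 107, 106, 106, 108, 105, 109, 109]
90 [110, 108, 93, 91, 88, 89, 90, 88, 90, 89]
91 [108, 100, 63, 57, 55, 56, 58, 56, 57, 56]
92 [108, 86, 31, 27, 27, 28, 28, 28, 26, 27]
93 [110, 69, 18, 16, 18, 16, 16, 18, 16, 18]
94 [109, 52, 16, 16, 18, 18, 20, 16, 18, 18]
95 [109, 42, 18, 20, 20, 18, 20, 18, 18, 18]
96 [109, 36, 18, 20, 22, 20, 20, 20, 18, 20]
97 [110, 32, 18, 18, 22, 20, 18, 20, 18, 18]
98 [109, 29, 18, 22, 20, 20, 18, 20, 18, 18]
99 [110, 27, 20, 22, 18, 18, 18, 18, 18, 16]
```

Call:
{"op": "carry_out", "data": {
  "targets": [
    [0,-0.08,0,0,0,0],
    [0,0,0,0,0,0],
    [0,0,0,0,0,0]
  ]
}}

```text
time_s: 10.48
tcp_pos: [0.6176, 0.0651, 0.1752]
eef_rot: [-149.9, -0.1, -19.9]
contact_force: [0.6, -0.6, -1.1]
gripper_width: 0.0269
gripper_force: 35.0
```

Run:
```python
from fit import *
print(edge())
c=cam("wrist"); im=r.capture("wrist")[:,:,::-1]; pickle.dump((c,pose()[0],pose()[1].as_matrix()),open("w5.pkl","wb")); cv2.imwrite("pics/w5raw.png",im)
def lines(im):
    S=cv2.cvtColor(cv2.GaussianBlur(im,(3,3),0),cv2.COLOR_BGR2HSV)[:,:,1].astype(float)
    out=[]
    for row in range(100,240,10):
        for u in range(494,400,-1) if 0 else range(470,556):
            a,b=S[row,u],S[row,u+1]
            if a>=65>b and S[row,u+4]<30 and S[row,max(u-4,0)]>90: out.append((u+(a-65)/(a-b),row)); break
    return np.array(out),S
def fitline(im):
    o,S=lines(im); return o
L4=fitline(cv2.imread("pics/w4raw.png")); L5,S=lines(im)
print(L4.round(1).tolist()); print(L5.round(1).tolist())
for row in (100,150,200): print(row,[int(x) for x in S[row,440:560:4]])
```

```text
(array([-79.8 ,   0.6 ,  21.95]), array([0.1 , 0.1 , 0.03]))
[[503.4, 100.0], [488.1, 110.0], [500.4, 120.0], [499.0, 130.0], [497.4, 140.0], [496.0, 150.0], [494.4, 160.0], [492.9, 170.0], [491.3, 180.0], [489.8, 190.0], [488.3, 200.0], [486.7, 210.0], [485.1, 220.0], [483.7, 230.0]]
[[552.0, 110.0]]
100 [75, 75, 76, 75, 78, 80, 77, 74, 74, 74, 75, 76, 76, 74, 73, 71, 72, 73, 74, 75, 73, 72, 72, 77, 77, 91, 107, 111, 109, 104]
150 [36, 36, 35, 38, 36, 35, 37, 36, 38, 36, 36, 45, 88, 89, 88, 91, 89, 87, 88, 89, 91, 93, 89, 103, 107, 110, 111, 110, 110, 110]
200 [36, 35, 36, 36, 35, 33, 35, 33, 35, 39, 86, 88, 89, 88, 88, 90, 87, 86, 86, 84, 86, 106, 108, 111, 107, 106, 112, 112, 110, 111]
```

Run:
```python
from fit import *
c,p,R=pickle.load(open("w4.pkl","rb")); P=PR(YAW); K,e,Rc=c
e0=P.T@(e-O); Et=P.T@(p+R@E_T-O); print("edge then",Et.round(4))
for uv in [(504.7,90.9),(499.0,130),(489.8,190)]:
    d=P.T@Rc@np.linalg.inv(K)@np.array([*uv,1])
    print([ (e0+d*(z-e0[2])/d[2]).round(4).tolist() for z in (0,-.002,-.004,.002)])
# lip line at w4: row190 548.3, 210 545.1, 230 541.3
for uv in [(548.3,190),(545.1,210),(541.5,230)]:
    d=P.T@Rc@np.linalg.inv(K)@np.array([*uv,1]); print("lip",[ (e0+d*(z-e0[2])/d[2]).round(4).tolist() for z in (.009,.005,.012)])
# blade end row check in w4
S=cv2.cvtColor(cv2.imread("pics/w4raw.png"),cv2.COLOR_BGR2HSV)[:,:,1]; print([int(x) for x in S[106:122,400]],[int(x) for x in S[106:122,440]])
```

```text
edge then [-0.0399  0.001   0.0218]
[[-0.0231, 0.0801, 0.0], [-0.0219, 0.0802, -0.002], [-0.0208, 0.0802, -0.004], [-0.0242, 0.0801, 0.002]]
[[-0.0229, 0.062, 0.0], [-0.0217, 0.0619, -0.002], [-0.0206, 0.0617, -0.004], [-0.024, 0.0622, 0.002]]
[[-0.0228, 0.0321, 0.0], [-0.0216, 0.0316, -0.002], [-0.0205, 0.0311, -0.004], [-0.0239, 0.0326, 0.002]]
lip [[0.0005, 0.0343, 0.009], [0.0033, 0.0333, 0.005], [-0.0017, 0.035, 0.012]]
lip [[0.0009, 0.0242, 0.009], [0.0037, 0.0229, 0.005], [-0.0013, 0.0251, 0.012]]
lip [[0.0011, 0.0137, 0.009], [0.004, 0.0123, 0.005], [-0.0011, 0.0148, 0.012]]
[81, 78, 78, 75, 79, 77, 72, 45, 39, 31, 33, 35, 35, 35, 33, 37] [75, 75, 73, 76, 77, 74, 68, 45, 35, 34, 34, 33, 36, 32, 35, 33]
```

Call:
{"op": "carry_out", "data": {
  "targets": [
    [0,0.068,0,0,0,0],
    [0,0.068,0.02,0,0,0],
    [0,0,0,0,0,0],
    [0,0,0,0,0,0]
  ]
}}

```text
time_s: 11.02
tcp_pos: [0.5995, 0.0139, 0.1318]
eef_rot: [-149.9, 0.0, -20.0]
contact_force: [0.3, -0.1, -1.5]
gripper_width: 0.0271
gripper_force: 35.0
```

Run:
```python
from fit import *
print(edge(),r.get_state()["contact_force"])
```

```text
(array([-11.06,   0.72,  11.59]), array([0.08, 0.09, 0.16])) [ 0.25210528 -0.14395843 -1.52593344]
```

Call:
{"op": "carry_out", "data": {
  "targets": [
    [-0.001,0,0.006,0,0,0],
    [0,0,0.006,0,0,0],
    [0,0,0,0,0,0]
  ]
}}

```text
time_s: 11.4
tcp_pos: [0.5998, 0.0179, 0.1264]
eef_rot: [-149.9, 0.0, -19.9]
contact_force: [0.1, 0.4, 0.2]
gripper_width: 0.0271
gripper_force: 35.0
```

Call:
{"op": "carry_out", "data": {
  "targets": [
    [0,0,0.002,0,0,0],
    [0,0,0,0,0,0]
  ]
}}

```text
time_s: 11.65
tcp_pos: [0.6, 0.0179, 0.1255]
eef_rot: [-149.9, 0.0, -19.9]
contact_force: [1.0, 0.7, -1.2]
gripper_width: 0.027
gripper_force: 35.0
```

Call:
{"op": "carry_out", "data": {
  "targets": [
    [0,0,0.002,0,0,0],
    [0,0,0,0,0,0]
  ]
}}

```text
time_s: 11.9
tcp_pos: [0.6001, 0.0182, 0.1246]
eef_rot: [-149.9, 0.0, -19.9]
contact_force: [0.2, -0.2, -1.6]
gripper_width: 0.0268
gripper_force: 35.0
```

Run:
```python
from fit import *
print(edge(),r.get_state()["contact_force"])
```

```text
(array([-11.16,  -0.16,   3.19]), array([0.07, 0.05, 0.12])) [ 0.20191145 -0.24115483 -1.56472753]
```

Call:
{"op": "carry_out", "data": {
  "targets": [
    [0,0,0.002,0,0,0],
    [0,0,0,0,0,0]
  ]
}}

```text
time_s: 12.15
tcp_pos: [0.6003, 0.0188, 0.1237]
eef_rot: [-149.9, 0.0, -19.9]
contact_force: [-0.2, -0.2, -1.5]
gripper_width: 0.0272
gripper_force: 35.0
```

Call:
{"op": "carry_out", "data": {
  "targets": [
    [0,0,0.0015,0,0,0],
    [0,0,0,0,0,0]
  ]
}}

```text
time_s: 12.4
tcp_pos: [0.6004, 0.0191, 0.1231]
eef_rot: [-149.9, 0.0, -19.9]
contact_force: [-0.6, 0.1, -1.4]
gripper_width: 0.0269
gripper_force: 35.0
```

Call:
{"op": "carry_out", "data": {
  "targets": [
    [0,0,0.0015,0,0,0],
    [0,0,0,0,0,0]
  ]
}}

```text
time_s: 12.65
tcp_pos: [0.6005, 0.0195, 0.1225]
eef_rot: [-149.9, 0.0, -19.9]
contact_force: [0.0, -0.3, -1.7]
gripper_width: 0.027
gripper_force: 35.0
```

Run:
```python
from fit import *
print(edge(),r.get_state()["contact_force"],r.get_state()["moment"])
```

```text
(array([-11.25,  -0.12,   0.71]), array([0.08, 0.06, 0.11])) [ 0.01675018 -0.32285385 -1.74118424] [-1.75398564  0.63614483  0.01998403]
```

Call:
{"op": "carry_out", "data": {
  "targets": [
    [0,0,0.0015,0,0,0],
    [0,0,0,0,0,0]
  ]
}}

```text
time_s: 12.9
tcp_pos: [0.6007, 0.0197, 0.1221]
eef_rot: [-149.9, -0.0, -19.9]
contact_force: [-0.4, -0.4, 2.1]
gripper_width: 0.0269
gripper_force: 35.0
```

Call:
{"op": "carry_out", "data": {
  "targets": [
    [0,0,0.0015,0,0,0],
    [0,0,0,0,0,0]
  ]
}}

```text
time_s: 13.15
tcp_pos: [0.6008, 0.0199, 0.1217]
eef_rot: [-149.9, -0.0, -19.9]
contact_force: [-2.2, -1.7, 6.0]
gripper_width: 0.0271
gripper_force: 35.0
```

Run:
```python
from fit import *
print(edge(),r.get_state()["contact_force"],r.get_state()["moment"])
```

```text
(array([-11.34,  -0.  ,  -0.21]), array([0.07, 0.07, 0.08])) [-2.24478957 -1.71647753  5.99318584] [-1.58872932  1.29732597  0.41295749]
```

Contact with the tongue came at the expected place, with the floor 0.7 mm lower than estimated. I'll shift the reference, lift about 1.7 mm and feed the blade in.

```bash
cat >> fit.py <<'E'
O=O+PR(YAW)@np.array([-.0023,0,-.0007])
E
cat > st.py <<'E'
from fit import *
s=r.get_state(); P=PR(YAW)
print("edge mm",edge(),"F pocket",(P.T@s["contact_force"]).round(1),"M",(P.T@s["moment"]).round(2),"w",round(s["gripper_width"],4),"t",s["time_s"])
E
python3 st.py
```

```text
edge mm (array([-9.04, -0.  ,  0.49]), array([0.07, 0.07, 0.08])) F pocket [-0.9 -1.5  6.4] M [-0.8  -1.93  0.02] w 0.0271 t 13.15
```

Call:
{"op": "carry_out", "data": {
  "targets": [
    [0,0,-0.0034,0,0,0],
    [0,0.006,0,0,0,0],
    [0,0.006,0,0,0,0],
    [0,0,0,0,0,0]
  ]
}}

```text
time_s: 13.65
tcp_pos: [0.5985, 0.0143, 0.1192]
eef_rot: [-149.9, 0.1, -19.9]
contact_force: [0.5, 0.7, -1.7]
gripper_width: 0.0267
gripper_force: 35.0
```

```bash
python3 st.py
```

```text
edge mm (array([-2.48, -0.34,  1.36]), array([0.07, 0.03, 0.15])) F pocket [ 0.1  0.2 -1.8] M [ 0.05 -1.91  0.05] w 0.0267 t 13.65
```

Call:
{"op": "carry_out", "data": {
  "targets": [
    [0,0,-0.0018,0,0,0],
    [0,0.008,0,0,0,0],
    [0,0,0,0,0,0]
  ]
}}

```text
time_s: 14.02
tcp_pos: [0.5972, 0.0106, 0.1182]
eef_rot: [-149.9, 0.0, -19.9]
contact_force: [-1.0, 0.5, -0.9]
gripper_width: 0.0268
gripper_force: 35.0
```

Call:
{"op": "carry_out", "data": {
  "targets": [
    [0,0.008,0,0,0,0],
    [0,0,0,0,0,0]
  ]
}}

```text
time_s: 14.28
tcp_pos: [0.596, 0.0073, 0.1162]
eef_rot: [-149.9, 0.0, -19.9]
contact_force: [-0.2, -0.8, -1.6]
gripper_width: 0.027
gripper_force: 35.0
```

```bash
python3 st.py
```

```text
edge mm (array([ 5.43, -0.3 ,  2.46]), array([0.07, 0.04, 0.13])) F pocket [ 1.5  0.1 -1. ] M [-0.06 -1.86  0.04] w 0.027 t 14.275
```

Call:
{"op": "carry_out", "data": {
  "targets": [
    [0,0.008,0,0,0,0],
    [0,0,0,0,0,0]
  ]
}}

```text
time_s: 14.52
tcp_pos: [0.5949, 0.0041, 0.1142]
eef_rot: [-149.9, 0.0, -19.9]
contact_force: [-0.5, -0.3, -1.5]
gripper_width: 0.027
gripper_force: 35.0
```

Call:
{"op": "carry_out", "data": {
  "targets": [
    [0,0.008,0,0,0,0],
    [0,0,0,0,0,0]
  ]
}}

```text
time_s: 14.78
tcp_pos: [0.5937, 0.0008, 0.1122]
eef_rot: [-149.9, 0.0, -19.9]
contact_force: [0.7, -0.5, -0.5]
gripper_width: 0.0268
gripper_force: 35.0
```

```bash
python3 st.py
```

```text
edge mm (array([13.4 , -0.29,  2.46]), array([0.07, 0.05, 0.14])) F pocket [ 0.5  0.9 -0.3] M [-0.04 -1.95  0.02] w 0.0268 t 14.775
```

Call:
{"op": "carry_out", "data": {
  "targets": [
    [0,0.01,0,0,0,0],
    [0,0.01,0,0,0,0],
    [0,0,0,0,0,0]
  ]
}}

```text
time_s: 15.15
tcp_pos: [0.5906, -0.0075, 0.1071]
eef_rot: [-149.9, 0.0, -20.0]
contact_force: [1.1, 0.5, -0.8]
gripper_width: 0.0267
gripper_force: 35.0
```

Call:
{"op": "carry_out", "data": {
  "targets": [
    [0,0.01,0,0,0,0],
    [0,0.01,0,0,0,0],
    [0,0,0,0,0,0]
  ]
}}

```text
time_s: 15.52
tcp_pos: [0.5877, -0.0156, 0.1021]
eef_rot: [-149.9, 0.0, -20.0]
contact_force: [0.3, -0.1, -1.4]
gripper_width: 0.0269
gripper_force: 35.0
```

```bash
python3 st.py
```

```text
edge mm (array([33.6 , -0.39,  2.41]), array([0.07, 0.04, 0.15])) F pocket [ 0.7  0.3 -1.3] M [ 0.05 -1.86 -0.03] w 0.0269 t 15.525
```

Call:
{"op": "carry_out", "data": {
  "targets": [
    [0,0.008,0,0,0,0],
    [0,0.008,0,0,0,0],
    [0,0,0.0018,0,0,0],
    [0,0,0,0,0,0]
  ]
}}

```text
time_s: 16.02
tcp_pos: [0.5858, -0.0213, 0.0976]
eef_rot: [-149.9, 0.0, -19.9]
contact_force: [0.4, -0.3, -1.3]
gripper_width: 0.0272
gripper_force: 35.0
```

```bash
python3 st.py
```

```text
edge mm (array([41.08, -0.23,  1.49]), array([0.08, 0.05, 0.12])) F pocket [ 0.7  0.5 -1. ] M [ 0.03 -1.84 -0.06] w 0.0272 t 16.025
```

Call:
{"op": "carry_out", "data": {
  "targets": [
    [0,0,0,0,0,0],
    [0,0,0,0,0,0],
    [0,0,0,0,0,0]
  ],
  "hand": 0.36
}}

```text
time_s: 16.4
tcp_pos: [0.5859, -0.0213, 0.0978]
eef_rot: [-149.9, -0.0, -19.9]
contact_force: [0.0, -0.9, -0.2]
gripper_width: 0.0316
gripper_force: 0.0
```

Call:
{"op": "carry_out", "data": {
  "targets": [
    [0,0,-0.011,0,0,0],
    [0,0,-0.0095,0,0,0],
    [0,0,0,0,0,0]
  ]
}}

```text
time_s: 16.77
tcp_pos: [0.5843, -0.0265, 0.1071]
eef_rot: [-149.9, -0.1, -19.9]
contact_force: [-1.4, -0.5, -0.2]
gripper_width: 0.0317
gripper_force: 0.0
```

```bash
python3 st.py
python3 - <<'E'
from h import *
im=r.capture("wrist")[:,:,::-1]; cv2.imwrite("pics/w6.png",cv2.resize(im,(800,600),interpolation=cv2.INTER_CUBIC))
E
```

```text
edge mm (array([40.93,  0.17, 12.44]), array([0.09, 0.11, 0.09])) F pocket [ 0.9 -1.1  0.3] M [ 0.01 -1.67 -0.02] w 0.0317 t 16.775
```

View pics/w6.png

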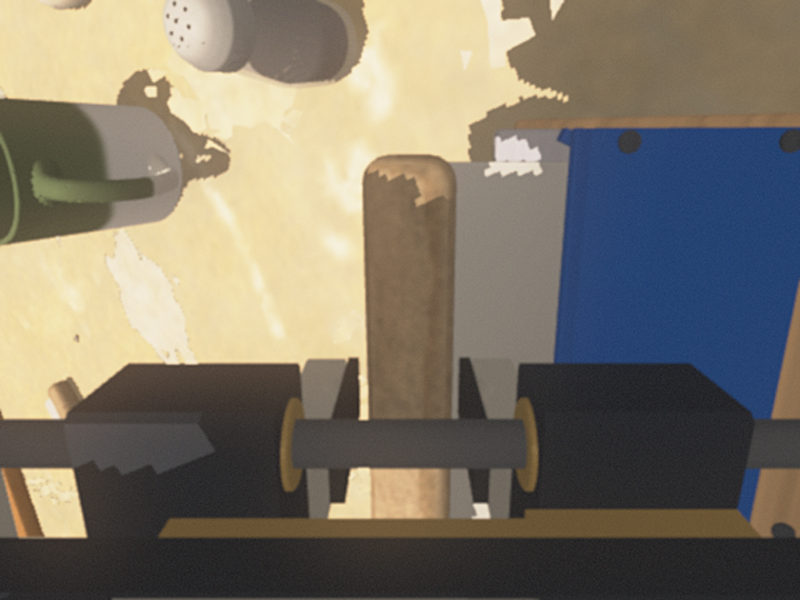

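The blade is inside the pocket and square to it (the lip at column 565 covers it), and the wood at (410,300) lies between the slightly open fingers. I'll regrip at this height, so the front finger passes over the pocket, and feed it in gently.

Call:
{"op": "carry_out", "data": {
  "targets": [
    [0,0,0,0,0,0],
    [0,0,0,0,0,0],
    [0,0,0,0,0,0]
  ],
  "hand": 0,
  "squeeze": 20
}}

```text
time_s: 17.2
tcp_pos: [0.5839, -0.0262, 0.1065]
eef_rot: [-149.9, 0.0, -19.9]
contact_force: [-0.6, -0.3, 0.9]
gripper_width: 0.0261
gripper_force: 19.9
```

Call:
{"op": "carry_out", "data": {
  "targets": [
    [0,0.008,0,0,0,0],
    [0,0.008,0,0,0,0],
    [0,0,0,0,0,0]
  ]
}}

```text
time_s: 17.58
tcp_pos: [0.5822, -0.0327, 0.1031]
eef_rot: [-149.9, -0.1, -19.9]
contact_force: [-0.4, 0.7, 5.3]
gripper_width: 0.0257
gripper_force: 20.1
```

```bash
python3 st.py
```

```text
edge mm (array([48.67,  0.37, 12.15]), array([0.12, 0.12, 0.09])) F pocket [-3.1 -0.6  4.3] M [-0.02 -0.41 -0.05] w 0.0257 t 17.575
```

Call:
{"op": "carry_out", "data": {
  "targets": [
    [0,0,0,0,0,0],
    [0,0,0,0,0,0],
    [0,0,0.002,0,0,0],
    [0,0,0,0,0,0]
  ],
  "hand": 0.36
}}

```text
time_s: 18.08
tcp_pos: [0.5816, -0.0322, 0.1013]
eef_rot: [-149.9, 0.0, -19.9]
contact_force: [0.1, 0.8, 0.2]
gripper_width: 0.0313
gripper_force: 0.0
```

```bash
python3 st.py
```

```text
edge mm (array([49.29, -0.52, 10.53]), array([0.07, 0.02, 0.13])) F pocket [-0.8 -0.2 -0.2] M [-0.03 -1.7  -0.06] w 0.0313 t 18.075
```

Call:
{"op": "carry_out", "data": {
  "targets": [
    [0,0.006,0,0,0,0],
    [0,0.006,0,0,0,0],
    [0,0,0,0,0,0]
  ]
}}

```text
time_s: 18.45
tcp_pos: [0.5799, -0.0374, 0.0984]
eef_rot: [-149.9, 0.0, -19.9]
contact_force: [-0.6, 0.3, -0.5]
gripper_width: 0.0319
gripper_force: 0.0
```

```bash
python3 st.py
```

```text
edge mm (array([55.48, -0.36, 10.79]), array([0.07, 0.05, 0.14])) F pocket [ 0.2 -0.7 -0.5] M [ 0.02 -1.65 -0.04] w 0.0319 t 18.45
```

Call:
{"op": "carry_out", "data": {
  "targets": [
    [0,0.006,0,0,0,0],
    [0,0.006,0,0,0,0],
    [0,0,0,0,0,0]
  ]
}}

```text
time_s: 18.82
tcp_pos: [0.5781, -0.0422, 0.0954]
eef_rot: [-149.9, 0.0, -19.9]
contact_force: [0.2, -0.6, -0.7]
gripper_width: 0.0318
gripper_force: 0.0
```

Call:
{"op": "carry_out", "data": {
  "targets": [
    [0,0.006,0,0,0,0],
    [0,0.006,0,0,0,0],
    [0,0,0,0,0,0]
  ]
}}

```text
time_s: 19.2
tcp_pos: [0.5763, -0.0471, 0.0924]
eef_rot: [-149.9, 0.0, -19.9]
contact_force: [-0.5, 0.8, 0.7]
gripper_width: 0.0317
gripper_force: 0.0
```

```bash
python3 st.py
```

```text
edge mm (array([67.39, -0.39, 10.75]), array([0.07, 0.05, 0.13])) F pocket [-0.9 -0.8  0.3] M [-0.02 -1.67 -0.01] w 0.0317 t 19.2
```

Pushing force is still near zero. I'll finish in 1.5 mm steps and watch for the end stop.

Call:
{"op": "carry_out", "data": {
  "targets": [
    [0,0.003,0,0,0,0],
    [0,0.003,0,0,0,0],
    [0,0,0,0,0,0]
  ]
}}

```text
time_s: 19.58
tcp_pos: [0.5756, -0.0494, 0.091]
eef_rot: [-149.9, 0.0, -19.9]
contact_force: [0.5, -0.5, -0.3]
gripper_width: 0.0315
gripper_force: 0.0
```

Call:
{"op": "carry_out", "data": {
  "targets": [
    [0,0.002,0,0,0,0],
    [0,0,0,0,0,0]
  ]
}}

```text
time_s: 19.82
tcp_pos: [0.5753, -0.0502, 0.0906]
eef_rot: [-149.9, 0.0, -19.9]
contact_force: [-0.1, -0.1, -0.4]
gripper_width: 0.0316
gripper_force: 0.0
```

```bash
python3 st.py
```

```text
edge mm (array([71.15, -0.28, 10.78]), array([0.07, 0.06, 0.11])) F pocket [ 0.3 -0.1 -0.3] M [-0.03 -1.66  0.01] w 0.0316 t 19.825
```

Call:
{"op": "carry_out", "data": {
  "targets": [
    [0,0.002,0,0,0,0],
    [0,0,0,0,0,0]
  ]
}}

```text
time_s: 20.08
tcp_pos: [0.575, -0.051, 0.0901]
eef_rot: [-149.9, 0.0, -19.9]
contact_force: [0.7, 0.7, -0.2]
gripper_width: 0.0317
gripper_force: 0.0
```

Call:
{"op": "carry_out", "data": {
  "targets": [
    [0,0.002,0,0,0,0],
    [0,0,0,0,0,0]
  ]
}}

```text
time_s: 20.32
tcp_pos: [0.5747, -0.0518, 0.0896]
eef_rot: [-149.9, 0.0, -19.9]
contact_force: [-1.3, 1.1, 0.2]
gripper_width: 0.0315
gripper_force: 0.0
```

```bash
python3 st.py
python3 - <<'E'
from h import *
im=r.capture("wrist"); cv2.imwrite("pics/w7raw.png",im[:,:,::-1])
S=cv2.cvtColor(np.ascontiguousarray(im[:,:,::-1]),cv2.COLOR_BGR2HSV)[:,:,1]
for row in (130,160,200): print(row,[int(x) for x in S[row,230:360:3]])
S6=cv2.cvtColor(cv2.resize(cv2.imread("pics/w6.png"),(560,420)),cv2.COLOR_BGR2HSV)[:,:,1]
for row in (160,): print("w6",row,[int(x) for x in S6[row,230:420:3]])
E
```

```text
edge mm (array([73.18, -0.3 , 10.78]), array([0.08, 0.05, 0.12])) F pocket [-0.6 -1.6 -0.1] M [ 0.01 -1.68  0.02] w 0.0315 t 20.325
130 [70, 71, 71, 70, 74, 73, 98, 94, 91, 93, 92, 88, 91, 88, 90, 88, 89, 94, 98, 95, 99, 104, 106, 105, 102, 92, 86, 81, 48, 34, 34, 77, 137, 153, 148, 129, 136, 138, 151, 145, 147, 142, 158, 145]
160 [78, 75, 78, 79, 78, 80, 95, 96, 96, 95, 92, 97, 93, 95, 90, 93, 94, 92, 87, 85, 89, 94, 93, 92, 91, 89, 81, 78, 42, 31, 31, 118, 135, 145, 151, 145, 148, 152, 156, 166, 149, 158, 172, 154]
200 [75, 73, 75, 74, 74, 80, 85, 100, 91, 101, 96, 92, 99, 91, 92, 90, 97, 94, 94, 91, 90, 90, 91, 97, 96, 90, 88, 83, 36, 33, 19, 149, 143, 150, 147, 151, 154, 150, 161, 160, 161, 158, 169, 159]
w6 160 [55, 61, 68, 68, 69, 70, 73, 70, 90, 92, 92, 94, 92, 93, 92, 92, 92, 91, 90, 91, 89, 90, 93, 96, 93, 92, 95, 84, 88, 81, 36, 38, 36, 35, 37, 31, 35, 35, 34, 33, 39, 35, 34, 34, 34, 35, 30, 34, 34, 34, 34, 33, 32, 32, 34, 102, 144, 142, 150, 152, 152, 158, 161, 162]
```

The visible gap between wood and lip is about 4 mm, and home is about 2 mm. I'll keep going in 1 mm steps.

Call:
{"op": "carry_out", "data": {
  "targets": [
    [0,0.002,0,0,0,0],
    [0,0,0,0,0,0]
  ]
}}

```text
time_s: 20.62
tcp_pos: [0.5744, -0.0526, 0.089]
eef_rot: [-149.9, 0.0, -19.9]
contact_force: [-0.6, -0.2, 0.2]
gripper_width: 0.0313
gripper_force: 0.0
```

Call:
{"op": "carry_out", "data": {
  "targets": [
    [0,0.0015,0,0,0,0],
    [0,0,0,0,0,0]
  ]
}}

```text
time_s: 20.88
tcp_pos: [0.5743, -0.053, 0.0888]
eef_rot: [-149.9, 0.0, -19.9]
contact_force: [0.9, 1.1, 1.2]
gripper_width: 0.0317
gripper_force: 0.6
```

```bash
python3 st.py
```

```text
edge mm (array([74.67, -0.26, 10.77]), array([0.09, 0.06, 0.11])) F pocket [-1.8  0.5  0.3] M [-0.05 -1.25 -0.01] w 0.0317 t 20.875
```

Call:
{"op": "carry_out", "data": {
  "targets": [
    [0,0.0012,0,0,0,0],
    [0,0,0,0,0,0]
  ]
}}

```text
time_s: 21.12
tcp_pos: [0.5743, -0.0531, 0.0887]
eef_rot: [-149.9, 0.0, -19.9]
contact_force: [-0.5, 3.8, 2.7]
gripper_width: 0.0314
gripper_force: 2.5
```

Call:
{"op": "carry_out", "data": {
  "targets": [
    [0,0.0012,0,0,0,0],
    [0,0,0,0,0,0]
  ]
}}

```text
time_s: 21.38
tcp_pos: [0.5742, -0.0532, 0.0887]
eef_rot: [-149.8, -0.0, -19.9]
contact_force: [0.4, 5.7, 3.9]
gripper_width: 0.0316
gripper_force: 3.7
```

```bash
python3 st.py
python3 - <<'E'
from h import *
im=r.capture("wrist"); cv2.imwrite("pics/w8raw.png",im[:,:,::-1])
S=cv2.cvtColor(np.ascontiguousarray(im[:,:,::-1]),cv2.COLOR_BGR2HSV)[:,:,1]
for row in (130,160,200): print(row,[int(x) for x in S[row,245:345:2]])
E
```

```text
edge mm (array([74.86, -0.23, 10.63]), array([0.16, 0.06, 0.09])) F pocket [-6.7 -1.5  0.7] M [-0.41  1.17  0.06] w 0.0316 t 21.375
130 [74, 95, 93, 93, 88, 92, 93, 92, 90, 95, 92, 91, 94, 90, 90, 91, 87, 89, 88, 86, 96, 97, 95, 99, 107, 107, 107, 104, 100, 94, 92, 91, 90, 78, 58, 33, 32, 50, 129, 151, 152, 151, 142, 134, 126, 139, 141, 159, 152, 138]
160 [78, 100, 102, 92, 92, 93, 94, 92, 91, 93, 93, 93, 90, 93, 94, 91, 88, 93, 90, 89, 90, 90, 84, 93, 92, 90, 94, 91, 95, 89, 86, 86, 85, 79, 50, 28, 30, 102, 146, 146, 146, 147, 141, 148, 153, 161, 156, 148, 151, 154]
200 [85, 84, 100, 97, 96, 93, 97, 92, 94, 95, 95, 91, 92, 93, 95, 93, 92, 94, 90, 92, 93, 88, 86, 87, 91, 94, 91, 95, 93, 94, 87, 83, 84, 82, 43, 37, 11, 148, 149, 144, 158, 148, 146, 152, 154, 158, 156, 160, 162, 159]
```

It has reached the end stop at 6.7 N, and the gap is about 2.5 mm. I'll centre the fingers and withdraw upward.

Call:
{"op": "carry_out", "data": {
  "targets": [
    [0,-0.0065,0,0,0,0],
    [0,0,0,0,0,0],
    [0,0,-0.01,0,0,0],
    [0,0,-0.02,0,0,0],
    [0,0,-0.05,0,0,0]
  ]
}}

```text
time_s: 22.05
tcp_pos: [0.5673, -0.0706, 0.1242]
eef_rot: [-149.9, 0.1, -19.9]
contact_force: [0.1, 0.0, -0.6]
gripper_width: 0.0312
gripper_force: 0.0
```

Call:
{"op": "carry_out", "data": {
  "targets": [
    [0,0,-0.1,0,0,0],
    [0,-0.1,-0.02,0,0,0],
    [0,0,0,0,0,0],
    [0,0,0,0,0,0]
  ]
}}

```text
time_s: 22.55
tcp_pos: [0.5721, -0.058, 0.2016]
eef_rot: [-149.9, -0.0, -19.9]
contact_force: [0.3, 0.2, 0.4]
gripper_width: 0.0321
gripper_force: 0.0
```

```bash
python3 st.py
python3 - <<'E'
from fit import *
c=cam("wrist"); im=r.capture("wrist")[:,:,::-1]; P=PR(YAW)
ts=cv2.resize(r.capture("top")[:,:,::-1][120:280,190:440],(400,256)); 
for n,q in [("wood top front corner +y",(-.002,.072,.024)),("wood top rear +y",(-.030,.072,.024))]: print(n,(w2pix(c,O+P@np.array(q))).round(1))
cv2.imwrite("pics/end.png",np.hstack([cv2.resize(im[:260],(400,186)).copy() if 0 else cv2.copyMakeBorder(cv2.resize(im,(400,300)),0,0,0,0,0), cv2.copyMakeBorder(ts,0,44,0,0,cv2.BORDER_CONSTANT)]))
E
```

```text
edge mm (array([ 22.99,  -0.57, 111.15]), array([0.08, 0.06, 0.08])) F pocket [-0.4  0.2  0.2] M [-0.04 -1.72  0.02] w 0.0321 t 22.55
wood top front corner +y [381.5 103.7]
wood top rear +y [338.1 103.8]
```

View pics/end.png

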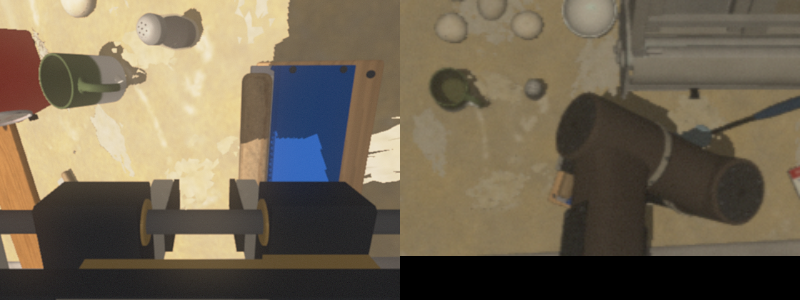

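The wood sits right at the mouth, at columns 336–378 against 338–381 predicted for home. The mug and the salt shaker are standing, and the arm is clear of everything, so I'll hand in.

```bash
python3 -c "
from plant import r
print(r.close_job())"
```

```text
the job is handed in; nothing more can be done
None
```

The scraper is in the blue pocket, wood side up, pushed against the end stop at about 7 N and released. The arm is clear and the job is handed in; the mug and salt shaker still stand, and the arm never went near the tea glass, which I didn't check in the last picture.

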